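# Hold the end plate against the sprung backing for screwing

## Robot

A 6-joint arm with a two-finger parallel gripper is mounted at the origin on the work surface. World frame = base frame: x ahead of the robot, y to its left, z up, the work surface at z = 0. Lengths are in mm, angles in rad, forces in N, time in s.
With the tool pointing down it reaches from about 350 to 725 mm from the base axis. Payload 4.3 kg.
Tool frame: the origin (TCP) lies midway between the tips of the shut fingers; the grasp point (between the pads) lies 19 mm behind it; z points along the fingers, y is the line along which they close (so a half turn about z gives the same grasp; the last joint's range is limited). The gripper opens to 85 mm and grips with 20 to 120 N. Pads are 22 mm wide; open, the fingers measure 114 mm over their backs; the gripper's body (76 mm by 85 mm) begins 54 mm behind the grasp point. The pads swing forward as they close: fully open they stand 13 mm farther back than shut.
Start: joints at [-1.249, 0.377, 0.081, 1.274, 0, 1.46], TCP at [240.657, -522.26, 193.229] pointing down, gripper open.
Joint ranges: [-2.72, 2.72], [-0.84, 1.66], [-1.02, 1.22], [-1.77, 2.12], [-1.37, 1.28], [-3.14, 3.14]. Speed limits (rad/s): [2.57, 2.57, 3.14, 3.14, 3.14, 3.14].

## Interface

Orientations are given as a unit quaternion [w, x, y, z].
In Python, from cell import manip gives the robot as it stands. Calls block until the motion is done:
- manip.move_to(position, orientation): joint-space move of the TCP to a pose.
- manip.move_straight(position, velocity=150, ori=None, f_stop=None): straight line of the TCP; ori=None keeps the orientation; velocity is the mean speed in mm/s. With f_stop (N) it stops when the force on the tool has changed by that much, and returns True; else False.
- manip.move_joints(angles): joint-space move.
- manip.set_gripper(opening, grip_force=None): finger opening in mm; grip_force is the grip in N (None keeps the last); returns when the fingers have stopped.
- manip.hold(seconds).
- manip.solve_ik(position, orientation): joint angles nearest the present ones, or None.
- manip.sense(): the state.
- manip.get_image(name): name is "side" or "top"; returns the picture (400x640x3 uint8, red, green, blue); there is no depth.
- manip.camera_model(name): a dict with "fx", "fy", "cx", "cy" (pixels), "k1" (the pictures are not rectified: a ray, as slopes to the right and down, at radius r is drawn at 1 + k1 r^2 times it, then the intrinsics apply), "world_to_cam" (4x4, takes a point from world to camera coordinates). Camera axes: x right, y up, looking along -z (the intrinsics and any distortion apply to the point x, -y, -z); pixel columns grow to the right and rows downward; lengths in mm; the calibration is good to about 2 mm. A picture is of the moment at which its call begins. camera_model takes no time and is no camera call.
A pose or a line that the arm cannot do raises manip.MotionError and nothing moves.
- manip.finish_job(): hands the job in; it is judged then, once.
Trained networks look in the newest picture that a camera, given by its name, has taken for a name from the list of things; names that differ only in an ending like _2 or _b are one class to them, and where a whole thing is asked for, a point or a joint stands for the part that bears it (a point fixed in the world has none). Each returns a list of dicts, best first, with "confidence" (0 to 1); they miss things now and then, are a little off and sometimes report something else, mostly with a low value. They report only what shows in the picture. A call takes as long as a camera call. They do not tell look-alikes from the thing itself.
- manip.spot_in(camera, target): "location" ([x, y, z] in mm, in the coordinates of the camera as it stood for that picture, good to about 4 mm: the middle of the surface that is visible of it).
- manip.silhouettes(camera, target): "region" (400x640 bool, what is visible of it).
- manip.landmark_of(camera, target): "location" ([x, y, z] in mm, in the coordinates of the camera as it stood for that picture, good to about 4 mm: a listed point, or the origin of a listed thing).
The state is a dict: "t": time; "joint_positions": joint angles; "qvel": joint speeds; "joint_efforts": joint torques, N m; "tcp_pos": TCP position; "tool_rot": TCP orientation; "contact_force": force on the tool from outside, world axes, zero at the start; "wrist_torque": the same for the moment, N m; "opening": finger opening in mm; "finger_force": force on a finger pad.
Only numpy, scipy, OpenCV 4.12 (cv2) and the standard library are available. Lean on these libraries where they do the work, as an engineer would, in place of code of your own. Each camera call takes 0.05 s, during which the arm holds its last target. There are 200 camera calls.

## Task

A colleague is about to screw the white plastic end plate onto the sprung steel backing of the film-roll holder: take the plate out of its sloping rack, stand it upright with its short thin edge on the bench in front of the backing, side edges in line with the backing's side edges, and press it flat against the backing with a steady push of about 8 N, which springs the backing in by about half of its travel (about 16 mm). Press gently, never driving the backing to the end of its travel, let only the plate touch the holder, and leave the ribbon spool, the clear punnet and the screwdriver where they are. Keep the push steady for a few seconds and finish while still holding the plate pressed like that; do not let go.

Things in the scene. Friction and masses are not known exactly. Their poses are not given: they have to be found in the camera images.
- plate: The end plate: loose, white plastic, 14 mm thick, 70 mm wide, 120 mm long, about 120 g, four small dark holes, alike both ways round and both ways up. Starts in the sloping rack. Origin: middle of the 70 x 14 mm end edge that starts lowest; x across the thickness, y along the width, z along the length (up the slope at the start).
- plate_centre (a point): Centre of the plate, 60 mm along its length from either end edge, same axes as the plate. With the plate upright on the bench it is 60 mm above the bench.
- rack: Fixed sloping dark steel rack, 100 mm wide, holding the plate. Origin: under the centre of its foot; z up. At yaw 0 the plate leans 35 degrees off vertical, top towards -x, on a back board behind its lower 52 mm; its lower edge sits on a ledge 26 mm above the bench behind a 6 mm lip: draw it out along its own length. The upper 65 mm of both faces is free to grip across the thickness.
- holder: The film-roll holder: fixed steel foot and two rear posts, 52 mm high, with the sprung backing plate before it. Origin: on the bench under the backing's front face when relaxed; x axis (level) points into the holder, the way the plate is pushed; y across; z up. The foot starts 45 mm behind the relaxed face: bare bench under and in front of the backing.
- backing_face (a point): Centre of the front face of the sprung steel backing plate (70 mm wide, 12 mm thick, from 8 to 52 mm above the bench; this point is 30 mm above the bench) and moves with it. x axis points into the holder (push direction), y across, z up.
- backing (a joint): How far the backing is pushed in, in m: 0 relaxed, 0.030 at the end of its travel. Its springs push back with 500 N per metre (8 N at 0.016), no friction.
- spool: Red ribbon spool lying flat, 64 mm across, 28 mm high, loose bystander; origin at the centre of its underside.
- punnet: Clear plastic open box 110 x 85 x 45 mm, loose bystander; origin at the centre of its underside.
- driver: Red-handled screwdriver lying on the bench, loose bystander; its x axis runs from handle to tip.
Not all that is in view belongs to the job. What is meant by the plate is not blue, and is the larger of those in its own colour. Leave any blue look-alike of the holder alone.

How it is judged (in metres and radians):
On the way:
1. the upright plate is pressed squarely against the backing with 5 to 11 N for 2 s (contact force between plate and holder between 5 and 11 N and value of joint backing between 0.01 and 0.022 m and angle between the z axis of plate_centre and the z axis of backing_face, either way round below 0.1 rad and angle between the x axis of plate_centre and the x axis of backing_face, either way round below 0.1 rad and y of plate_centre in the frame of backing_face between -0.008 and 0.008 m and height (world z) of plate_centre between 0.056 and 0.065 m and contact force between each of the arm, the fingers and holder below 0.5 N), for 2 s.
At the end, for the whole second after the job is handed in: The plate stands upright on its short edge on the bench (0.1 rad, 5 mm), flat against the backing (0.1 rad), centred sideways within 8 mm, pressed with 5 to 11 N (backing in by 10 to 22 mm), still; only the plate touches the holder (all of step 1 and linear speed of plate below 0.01 m/s and velocity of joint backing between -0.01 and 0.01 m/s); the arm keeps its last pose, push and grip.
It fails at once if the backing is driven to the end of its travel (value of joint backing above 0.028 m).
It fails at once if the spool is disturbed (distance of spool from where it was at the start of the episode above 0.02 m).
It fails at once if the punnet is disturbed (distance of punnet from where it was at the start of the episode above 0.02 m).
It fails at once if the driver is disturbed (distance of driver from where it was at the start of the episode above 0.02 m).
It also fails if it takes over 48 s, if anything falls off the work surface, if the arm or the gripper's body presses on something with over 40 N, if the wrist force passes 120 N, or if a joint passes its speed limit or range.

## Working session

There is one attempt and no reset: what is moved stays moved. The work goes in short steps, each a Python script; the robot and the scene stay as the last script left them, time stands still between calls to the robot, and variables do not carry over. Pictures are saved under pics/ and viewed, at most 10 in all, crops included, and the job is handed in when it is done.

```bash
ls; mkdir -p pics
cat > h.py <<'E'
import numpy as np, cv2
from cell import manip
def c2w(cam,p):
    T=np.linalg.inv(np.array(manip.camera_model(cam)["world_to_cam"])); return (T@np.r_[p,1])[:3]
def w2px(cam,p):
    m=manip.camera_model(cam); q=(np.array(m["world_to_cam"])@np.r_[p,1])[:3]
    a=np.array([q[0],-q[1]])/-q[2]; a=a*(1+m["k1"]*(a@a)); return np.array([m["fx"]*a[0]+m["cx"],m["fy"]*a[1]+m["cy"]])
def ray(cam,uv):
    m=manip.camera_model(cam); d=np.array([(uv[0]-m["cx"])/m["fx"],(uv[1]-m["cy"])/m["fy"]]); a=d.copy()
    for _ in range(20): a=d/(1+m["k1"]*(a@a))
    T=np.linalg.inv(np.array(m["world_to_cam"])); return T[:3,3],T[:3,:3]@np.array([a[0],-a[1],-1])
def atz(cam,uv,z):
    o,d=ray(cam,uv); return o+d*(z-o[2])/d[2]
def save(cam,name):
    im=manip.get_image(cam); cv2.imwrite(f"pics/{name}.png",im[:,:,::-1]); return im
E
python3 - <<'E'
from h import *
np.set_printoptions(precision=1,suppress=True)
for c in("top","side"):
    save(c,c+"0")
    for t in("plate","plate_centre","rack","holder","backing_face","spool","punnet","driver"):
        for r in manip.landmark_of(c,t):
            w=c2w(c,r["location"]); print(c,t,round(r["confidence"],2),w,w2px(c,w))
print(manip.sense()["t"])
E
```

```text
pics
top plate 0.97 [ 451.7 -448.3    4.5] [469.8 253.7]
top plate 0.71 [ 532.2 -241.2   72.6] [396.4 217.5]
top plate 0.67 [ 652.8 -257.7    3.5] [397.1 179. ]
top plate 0.61 [ 564.7 -247.4   30.8] [395.7 208.4]
top plate_centre 0.87 [ 530.8 -238.5   73.5] [395.4 218. ]
top plate_centre 0.63 [ 493.4 -410.6    4.5] [455.2 237.9]
top rack 0.8 [ 532.2 -227.4    3.2] [386.6 222.4]
top rack 0.74 [406.9  29.7  -2.5] [288.8 267.8]
top holder 0.92 [418.1 346.1   0.9] [169.8 260.3]
top holder 0.75 [577.2 173.8  -2.8] [237.9 203.3]
top holder 0.46 [569.1   2.8  -4.3] [300.8 207.6]
top holder 0.19 [714.5  27.9  -0.4] [293.3 155.8]
top backing_face 0.72 [571.2 174.1  30.2] [235.4 202.8]
top backing_face 0.69 [344.3 172.3  30. ] [231.  290.2]
top backing_face 0.54 [417.9 346.7  31.4] [165.7 259.2]
top spool 0.83 [405.9  27.   -0.5] [289.8 268.1]
top punnet 0.75 [567.7   7.5  -2.1] [299. 208.]
top punnet 0.24 [ 530.2 -239.5   71.1] [395.6 218.4]
top driver 0.95 [713.   26.8   1. ] [293.6 156.1]
side plate 0.74 [ 568.2 -246.5   27.4] [342.1 172.9]
side plate 0.68 [ 447.  -451.6   11.6] [406.8 155.
[... 159 characters left out ...]
1] [352.8 164.1]
side rack 0.59 [405.9  36.4   0.2] [345.4 261.6]
side rack 0.57 [ 529.6 -229.5    5.7] [350.7 185.9]
side rack 0.22 [ 563.1 -248.1   27.5] [343.9 173.1]
side holder 0.79 [572.2 172.4   3.3] [256.3 270.5]
side holder 0.79 [340.7 169.2   3.4] [343.3 311.2]
side holder 0.69 [568.3   7.5   3.6] [295.4 229.8]
side holder 0.64 [418.9 345.4   2.9] [266.2 357.9]
side backing_face 0.93 [566.9 174.6  32.4] [256.5 263.5]
side backing_face 0.76 [419.1 347.8  28.5] [264.5 351.5]
side backing_face 0.64 [339.3 172.7  32.6] [343.6 304.1]
side spool 0.57 [406.4  32.6  -0.6] [345.9 260.7]
side punnet 0.71 [566.6   8.3   2.5] [295.8 230.5]
side driver 0.78 [711.6  21.8   9. ] [247.9 212.8]
0.9
```

```bash
cd pics; python3 -c "
import cv2,numpy as np
cv2.imwrite('both.png',np.hstack([cv2.imread('top0.png'),cv2.imread('side0.png')])[:, :])"
```

```text
(no output)
```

View pics/top0.png

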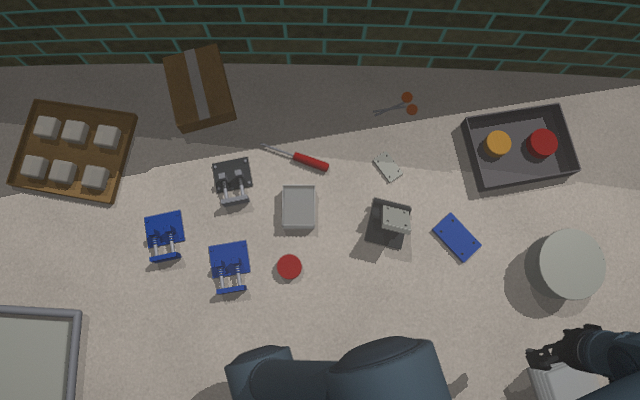

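View pics/side0.png

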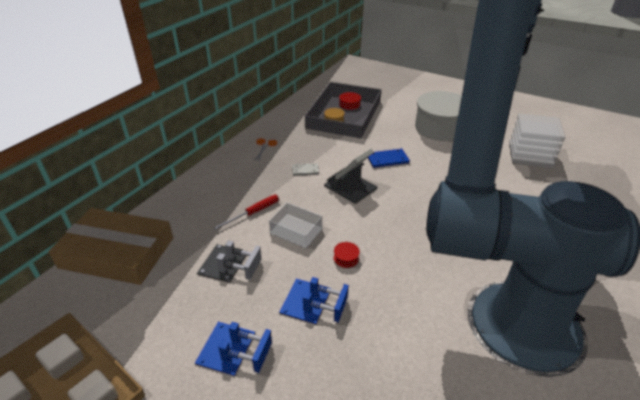

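Plate candidates in the top picture are the white one in the rack (397,217), a small white one lying on the bench (388,167) and a blue one (457,238). The one in the rack fits, being white, the larger white one and in the rack. Holder candidates are the grey one (232,182) and the blue ones (165,237) and (230,267), so grey it is. I'll confirm both in an enlarged crop.

Run:
```python
from h import *
t=cv2.imread("pics/top0.png"); s=cv2.imread("pics/side0.png")
def cr(im,u,v): return cv2.resize(im[v-30:v+30,u-40:u+40],(400,300),interpolation=cv2.INTER_CUBIC)
cv2.imwrite("pics/crop.png",np.vstack([np.hstack([cr(t,395,215),cr(t,232,182)]),np.hstack([cr(s,345,175),cr(s,240,262)])]))
np.set_printoptions(precision=1,suppress=True)
# averaged landmarks on fresh pictures
R={}
for k in range(6):
  for c in("top","side"):
    manip.get_image(c)
    for n,g in(("plate",(565,-247)),("plate_centre",(531,-239)),("rack",(531,-228)),("holder",(573,173)),("backing_face",(570,174))):
        for r in manip.landmark_of(c,n):
            w=c2w(c,r["location"])
            if np.hypot(*(w[:2]-g))<20: R.setdefault((n,c),[]).append(w)
for k,v in sorted(R.items()): print(k,len(v),np.mean(v,0),np.std(v,0))
print(manip.sense()["t"])
```

```text
('backing_face', 'side') 6 [569.4 174.5  32.2] [1.2 1.4 1. ]
('backing_face', 'top') 4 [571.9 174.9  30.1] [0.8 1.8 0.9]
('holder', 'side') 6 [571.  175.4   4.1] [1.1 1.6 1.9]
('holder', 'top') 5 [573.8 172.8  -1.7] [1.2 0.9 1.1]
('plate', 'side') 6 [ 565.7 -247.7   27. ] [1.1 1.5 1.1]
('plate', 'top') 5 [ 564.9 -248.4   29.6] [0.5 0.9 1. ]
('plate_centre', 'side') 6 [ 531.  -237.8   78.6] [2.3 1.  1.9]
('plate_centre', 'top') 6 [ 531.7 -239.5   72. ] [0.7 0.8 0.7]
('rack', 'side') 6 [ 528.8 -227.3    5.9] [0.9 1.3 0.8]
('rack', 'top') 6 [ 531.6 -227.9    3.2] [1.2 1.8 1.6]
4.5
```

View pics/crop.png

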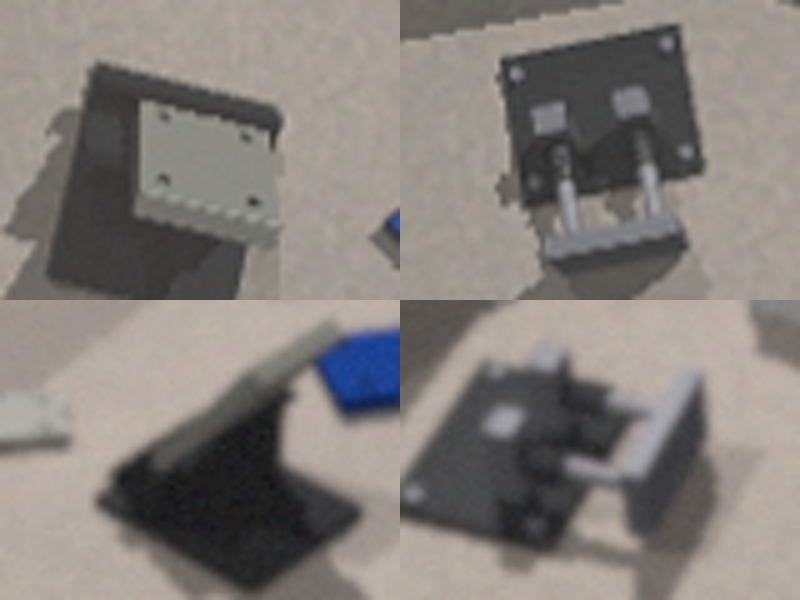

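The crop confirms both: a white plate with holes leaning in the dark rack at (397,217), and a grey holder whose backing faces the robot at (235,203). Next, refine the yaws from the corners.

Run:
```python
from h import *
from scipy.optimize import least_squares
np.set_printoptions(precision=2,suppress=True)
px=lambda c,o:(np.array(c)+.5)/5-.5+o
# plate: corners of upward face, 4 low/high, + lower corners of the high end
pc=px([(138,100),(272,132),(135,192),(277,222),(138,215),(278,245)],(355,185))
loc=np.array([(7,35,0),(7,-35,0),(7,35,120),(7,-35,120),(-7,35,120),(-7,-35,120)],float)
a=np.radians(35)
def P(q,l):
    x,y,z,w=q; R=np.array([[np.cos(w),-np.sin(w),0],[np.sin(w),np.cos(w),0],[0,0,1]])@np.array([[np.cos(a),0,-np.sin(a)],[0,1,0],[np.sin(a),0,np.cos(a)]])
    return np.array([x,y,z])+l@R.T
f=lambda q:np.r_[np.ravel([w2px("top",p) for p in P(q,loc)]-pc),(q[2]-28)/3]
s=least_squares(f,[565,-248,28,-.25]); print("plate",s.x,np.degrees(s.x[3]),s.fun)
for z in(4,8):
    F=[atz("top",p,z)[:2] for p in px([(502,58),(680,25),(702,172),(522,207)],(192-80,152))]
    F=np.array(F); 
    for i,j in((0,1),(3,2),(3,0),(2,1)): d=F[j]-F[i]; print(z,np.degrees(np.arctan2(d[1],d[0])),np.hypot(*d))
B=np.array([atz("top",p,52)[:2] for p in px([(546,258),(688,243),(545,236),(680,218)],(192-80,152))]);print(B)
for i,j in((1,0),(3,2)): d=B[j]-B[i]; print(np.degrees(np.arctan2(d[1],d[0]))-90,np.hypot(*d))
for c in("top",):
  for r in manip.silhouettes(c,"plate")+manip.silhouettes(c,"plate_centre"):
    m=r["region"]; v,u=np.nonzero(m); print(r["confidence"],u.mean(),v.mean(),m.sum(),cv2.boxPoints(cv2.minAreaRect(np.c_[u,v].astype(np.float32))).ravel())
```

```text
plate [ 562.28 -245.11   27.65   -0.21] -12.2437205512592 [ 0.11 -0.47 -0.65 -0.81  0.9  -0.37  1.28  0.35 -1.16  0.23 -0.53  0.92
 -0.12]
4 -77.99945473204876 99.86352118095274
4 -77.50312062763511 99.47584449328369
4 11.639352572302686 86.15869560495793
4 11.372800817155973 85.3003881613981
8 -77.99945473204879 99.51647943383988
8 -77.50312062763523 99.13014998481613
8 11.63935257230273 85.85928032400126
8 11.372800817155941 85.00395563641943
[[564.41 207.8 ]
 [573.88 134.42]
 [576.07 209.12]
 [587.08 139.32]]
7.35811857388056 73.97939142684743
8.962452342958485 70.6696385906009
0.9 456.01762820512823 237.41666666666666 1248 [430.24 229.06 450.05 211.05 482.04 246.24 462.23 264.25]
0.85 395.3574529667149 219.01302460202604 691 [377.69 227.54 382.42 203.88 414.15 210.23 409.42 233.88]
0.61 387.40845070422534 166.7887323943662 497 [371.21 160.55 384.91 149.79 403.4  173.33 389.71 184.09]
0.69 395.2159420289855 219.10579710144927 690 [377.5  227.5  382.23 203.85 414.15 210.23 409.42 233.88]
0.57 387.29455909943715 166.89493433395873 533 [371.   160.   385.4  149.2  403.64 173.52 389.24 184.32]
0.56 456.1402390438247 236.79043824701196 1255 [430.16 229.03 449.71 210.37 482.2  244.4  462.65 263.06]
0.49 235.38582677165354 199.9488188976378 254 [220.21 198.67 247.61 192.14 249.91 201.83 222.51 208.35]
```

```bash
cat >> h.py <<'E'
from scipy.spatial.transform import Rotation as Rn
def quat(z,y):
    z=z/np.linalg.norm(z); y=y-z*(y@z); y/=np.linalg.norm(y); q=Rn.from_matrix(np.c_[np.cross(y,z),y,z]).as_quat(); return [float(v) for v in (q[3],q[0],q[1],q[2])]
a=np.radians(35); yp=np.radians(-13)
O=np.array([564,-247,28.]); hz=lambda w:np.array([np.cos(w),np.sin(w),0])
zp=-np.sin(a)*hz(yp)+np.array([0,0,np.cos(a)]); xp=np.cos(a)*hz(yp)+np.array([0,0,np.sin(a)])
yh=np.radians(11.3); H=np.array([571.5,174.3,0]); hx=hz(yh)
D=np.array([0,0,-1.])
E
python3 - <<'E'
from h import *
np.set_printoptions(precision=2,suppress=True)
for s in(1,-1):
    for n,p,q in(("pre",O+zp*160,quat(-zp,s*xp)),("grasp",O+zp*62,quat(-zp,s*xp)),("out",O+zp*130,quat(-zp,s*xp)),
      ("up",O+zp*62+[-60,0,160],quat(D,s*hz(yp))),("front",H-hx*60+[0,0,190],quat(D,s*hx)),("place",H-hx*40+[0,0,62],quat(D,s*hx)),("press",H+hx*20+[0,0,62],quat(D,s*hx))):
        j=manip.solve_ik([float(v) for v in p],q); print(s,n,p,None if j is None else np.array(j))
E
```

```text
1 pre [ 474.58 -226.36  159.06] [-0.77 -0.18 -0.86  0.34  0.3   1.11]
1 grasp [ 529.35 -239.     78.79] [-0.69  0.06 -0.91  0.04  0.26  1.18]
1 out [ 491.35 -230.23  134.49] [-0.74 -0.11 -0.88  0.25  0.29  1.14]
1 up [ 469.35 -239.    238.79] [-0.59  0.27  0.05  1.35  0.    1.21]
1 front [512.66 162.54 190.  ] [ 0.19  0.3  -0.04  1.23  0.    1.56]
1 place [532.28 166.46  62.  ] [ 0.19  0.42 -0.21  0.94  0.    1.56]
1 press [591.11 178.22  62.  ] [ 0.19  0.53 -0.03  1.01  0.    1.56]
-1 pre [ 474.58 -226.36  159.06] [-0.77 -0.18 -0.86  0.34  0.3  -2.03]
-1 grasp [ 529.35 -239.     78.79] [-0.69  0.06 -0.91  0.04  0.26 -1.96]
-1 out [ 491.35 -230.23  134.49] [-0.74 -0.11 -0.88  0.25  0.29 -2.  ]
-1 up [ 469.35 -239.    238.79] [-0.59  0.27  0.05  1.35  0.   -1.94]
-1 front [512.66 162.54 190.  ] [ 0.19  0.3  -0.04  1.23  0.   -1.58]
-1 place [532.28 166.46  62.  ] [ 0.19  0.42 -0.21  0.94  0.   -1.58]
-1 press [591.11 178.22  62.  ] [ 0.19  0.53 -0.03  1.01  0.   -1.58]
```

Run:
```python
from h import *
np.set_printoptions(precision=2,suppress=True)
q=quat(-zp,xp); L=lambda p:[float(v) for v in p]
manip.move_to(L(O+zp*165),q); manip.set_gripper(55,20)
print(manip.move_straight(L(O+zp*64),velocity=90,f_stop=6))
s=manip.sense(); print(s["tcp_pos"],np.array(s["contact_force"]),s["t"])
manip.set_gripper(0,20); manip.hold(.2)
s=manip.sense(); f=np.array(s["contact_force"]); print(s["t"],s["opening"],s["finger_force"],"tcp",s["tcp_pos"],"f",f,"fx",f@xp,"fz",f@zp)
save("top","grasp");save("side","grasps")
im=np.hstack([cv2.resize(cv2.imread("pics/grasp.png")[185:260,340:440],(400,300)),cv2.resize(cv2.imread("pics/grasps.png")[130:205,300:400],(400,300))]);cv2.imwrite("pics/g.png",im)
```

```text
False
[ 528.32 -238.89   80.89] [ 0.55  0.33 -0.39] 7.65
8.2917 13.58056655550197 22.185018360614777 tcp [ 527.52 -238.69   80.23] f [-4.39  1.19  4.19] fx -1.321939355803495 fz 6.0389753530081745
```

View pics/g.png

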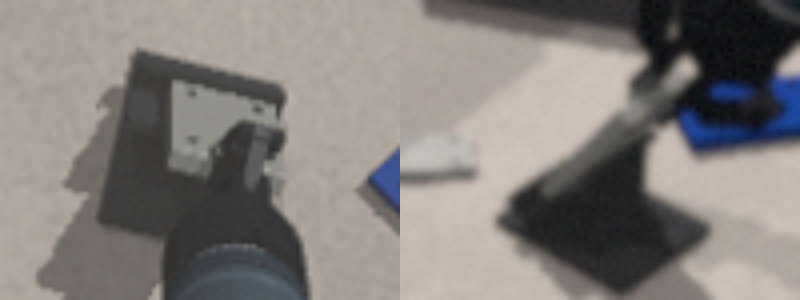

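The plate is held between the pads at an opening of 13.6 mm. I'll tighten the grip, draw it out along its length, set it upright and look.

Run:
```python
from h import *
np.set_printoptions(precision=2,suppress=True)
q=quat(-zp,xp); L=lambda p:[float(v) for v in p]
manip.set_gripper(0,90)
manip.move_straight(L(O+zp*135),velocity=60)
s=manip.sense(); print(s["t"],s["opening"],s["tcp_pos"],np.array(s["contact_force"]))
manip.move_straight(L(O+zp*135+[-30,0,110]),velocity=120)
manip.move_to(L(H-hx*60+[0,0,215]),quat(D,hx)); manip.hold(.2)
s=manip.sense(); print(s["t"],s["opening"],s["tcp_pos"],np.array(s["contact_force"]))
R={}
for k in range(4):
  for c in("top","side"):
    im=save(c,c+"h")
    for n in("plate","plate_centre"):
        for r in manip.landmark_of(c,n):
            w=c2w(c,r["location"])
            if np.hypot(*(w[:2]-s["tcp_pos"][:2]))<70: R.setdefault((n,c),[]).append(w)
ty=np.array([-hx[1],hx[0],0])
for k,v in sorted(R.items()):
    m=np.mean(v,0); print(k,len(v),m,np.std(v,0),"dx,dy,dz to tcp",(m-s["tcp_pos"])@np.c_[hx,ty,-D])
t=cv2.imread("pics/toph.png"); sd=cv2.imread("pics/sideh.png")
u,v=w2px("top",s["tcp_pos"]).astype(int); u2,v2=w2px("side",s["tcp_pos"]).astype(int); print(u,v,u2,v2)
cv2.imwrite("pics/h.png",np.hstack([cv2.resize(I[max(0,y-45):y+45,x-60:x+60],(400,300)) for I,x,y in((t,u,v),(sd,u2,v2))]))
```

```text
9.9417 11.7469990532387 [ 488.45 -229.42  138.17] [ 0.29 -0.16 -0.89]
12.7083 11.798638550902096 [512.83 161.38 215.35] [ 0.66 -0.31 -1.76]
('plate', 'side') 4 [513.99 162.97 151.29] [1.32 1.56 0.84] dx,dy,dz to tcp [  1.45   1.33 -64.06]
('plate', 'top') 4 [513.35 161.54 153.42] [1.74 2.59 1.8 ] dx,dy,dz to tcp [  0.54   0.05 -61.93]
('plate_centre', 'side') 4 [515.22 163.21 212.91] [1.39 1.81 1.39] dx,dy,dz to tcp [ 2.7   1.32 -2.45]
('plate_centre', 'top') 4 [514.25 159.8  208.05] [0.93 2.02 1.36] dx,dy,dz to tcp [ 1.08 -1.83 -7.31]
224 210 274 208
```

View pics/h.png

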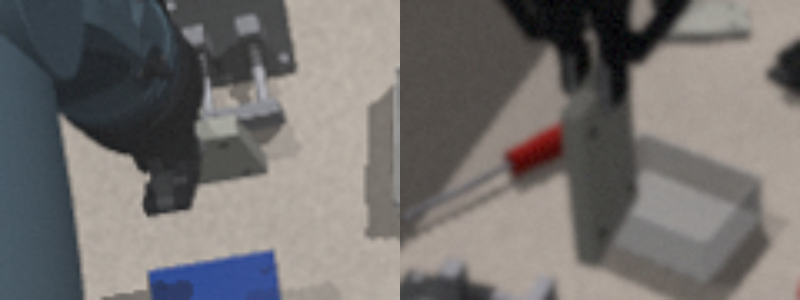

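The plate is held upright, centred on the tool to about 1–2 mm, with its lower edge about 63 mm below the TCP. I'll lower it to the bench with a force stop.

Run:
```python
from h import *
np.set_printoptions(precision=2,suppress=True)
L=lambda p:[float(v) for v in p]
P=H-hx*50
manip.move_straight(L(P+[0,0,85]),velocity=120)
f0=np.array(manip.sense()["contact_force"])
print(manip.move_straight(L(P+[0,0,52]),velocity=15,f_stop=2.5))
s=manip.sense(); print(f0,s["t"],s["opening"],s["tcp_pos"],np.array(s["contact_force"])-f0)
zc=s["tcp_pos"][2]
manip.hold(.2)
s=manip.sense(); print(s["tcp_pos"],np.array(s["contact_force"])-f0,np.array(s["wrist_torque"]))
R={}
ty=np.array([-hx[1],hx[0],0])
for k in range(3):
  for c in("top","side"):
    im=save(c,c+"d")
    for n in("plate","plate_centre","backing_face","holder"):
        for r in manip.landmark_of(c,n):
            w=c2w(c,r["location"])
            if np.hypot(*(w[:2]-s["tcp_pos"][:2]))<(25 if n[0]=="p" else 90) and w[0]>490: R.setdefault((n,c),[]).append(w)
for k,v in sorted(R.items()):
    m=np.mean(v,0); print(k,len(v),m,"in holder frame",(m-H)@np.c_[hx,ty,-D])
t=cv2.imread("pics/topd.png"); sd=cv2.imread("pics/sided.png")
u,v=w2px("top",H).astype(int); u2,v2=w2px("side",H).astype(int); print(u,v,u2,v2)
cv2.imwrite("pics/d.png",np.hstack([cv2.resize(I[y-30:y+30,x-40:x+40],(400,300),interpolation=cv2.INTER_CUBIC) for I,x,y in((t,u,v),(sd,u2+10,v2-10))]))
print(manip.sense()["t"])
```

```text
True
[-0.29  0.24 -0.53] 16.4583 11.784187401772492 [522.45 164.39  65.05] [-0.18 -0.48  5.29]
[522.43 164.38  65.02] [-0.24 -1.39  5.69] [ 0.03 -0.02 -0.02]
('backing_face', 'side') 3 [568.36 172.8   29.95] in holder frame [-3.38 -0.86 29.95]
('backing_face', 'top') 4 [574.02 174.88  23.19] in holder frame [ 2.58  0.08 23.19]
('holder', 'side') 3 [572.77 176.12   4.57] in holder frame [1.61 1.54 4.57]
('holder', 'top') 3 [573.95 174.39  -1.42] in holder frame [ 2.42 -0.4  -1.42]
('plate', 'side') 3 [523.95 163.67   1.68] in holder frame [-48.71  -1.1    1.68]
('plate', 'top') 3 [524.36 161.87   1.68] in holder frame [-48.66  -2.95   1.68]
('plate_centre', 'side') 3 [525.48 163.78  64.32] in holder frame [-47.19  -1.3   64.32]
('plate_centre', 'top') 3 [523.81 163.95  58.24] in holder frame [-48.79  -0.8   58.24]
237 205 256 272
18.1583
```

View pics/d.png

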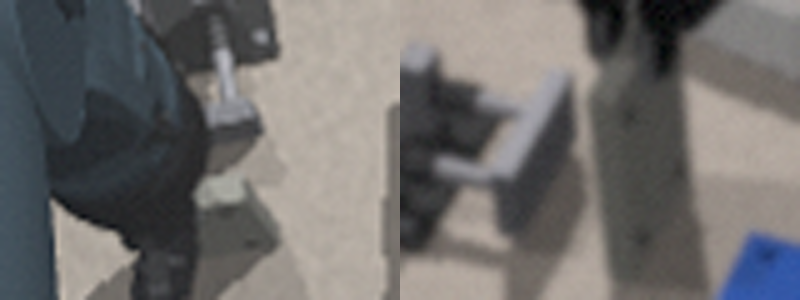

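The plate stands at the bench, with the TCP at z=65 and the plate about 1 mm off sideways. I'll ease off the bench load, then advance towards the backing in force-guarded steps.

Run:
```python
from h import *
np.set_printoptions(precision=2,suppress=True)
L=lambda p:[float(v) for v in p]
ty=np.array([-hx[1],hx[0],0]); A=np.c_[hx,ty,-D]
manip.set_gripper(0,120)
z=66.0
T=lambda x:L(H+hx*x+ty*1.0+[0,0,z])
manip.move_straight(T(-45),velocity=30); manip.hold(.2)
f0=np.array(manip.sense()["contact_force"])
def rep():
    s=manip.sense(); f=(np.array(s["contact_force"])-f0)@A; p=(np.array(s["tcp_pos"])-H)@A; print(round(s["t"],2),"p",p,"f",f); return p,f
rep()
print(manip.move_straight(T(12),velocity=15,f_stop=2.0)); p,f=rep()
x=p[0]
for k in range(14):
    e=8+f[0]       # push is -f along hx
    if abs(e)<.5: break
    x+=np.clip(e/0.5*.8,-4,4); manip.move_straight(T(x),velocity=15); manip.hold(.1); p,f=rep()
print(x)
```

```text
18.95 p [-45.37   1.04  65.65] f [0. 0. 0.]
True
21.43 p [-4.89  1.   65.13] f [-0.29  0.21  7.05]
22.01 p [-1.78  1.13 65.29] f [-2.2   1.6  -0.76]
22.52 p [ 2.62  1.08 65.81] f [-4.04  0.82 -0.42]
23.04 p [ 5.99  1.1  65.82] f [-5.8   0.58  0.49]
23.52 p [ 8.85  1.13 65.76] f [-7.33  0.91  1.44]
23.88 p [ 9.71  1.14 65.78] f [-8.11  1.17  1.09]
11.695176972354341
```

Run:
```python
from h import *
np.set_printoptions(precision=2,suppress=True)
ty=np.array([-hx[1],hx[0],0]); A=np.c_[hx,ty,-D]
R={}
for k in range(4):
  for c in("top","side"):
    save(c,c+"p")
    for n in("plate","plate_centre","backing_face"):
        for r in manip.landmark_of(c,n):
            w=c2w(c,r["location"]); d=(w-H)@A
            if abs(d[0])<45 and abs(d[1])<40: R.setdefault((n,c),[]).append(d)
for k,v in sorted(R.items()): print(k,len(v),np.mean(v,0),np.std(v,0))
t=cv2.imread("pics/topp.png"); sd=cv2.imread("pics/sidep.png")
u,v=w2px("top",H).astype(int); u2,v2=w2px("side",H).astype(int)
cv2.imwrite("pics/p.png",np.hstack([cv2.resize(I[y-30:y+30,x-40:x+40],(400,300),interpolation=cv2.INTER_CUBIC) for I,x,y in((t,u,v),(sd,u2,v2-10))]))
s=manip.sense(); print(s["t"],(np.array(s["tcp_pos"])-H)@A,np.array(s["contact_force"])@A,np.array(s["wrist_torque"])@A,s["opening"])
```

```text
('backing_face', 'side') 5 [13.77  0.43 37.5 ] [ 2.04  1.5  13.95]
('plate', 'side') 4 [9.97 2.14 1.77] [0.96 1.09 1.15]
('plate', 'top') 4 [8.45 0.33 3.31] [1.58 1.28 1.52]
('plate_centre', 'side') 4 [12.8  1.  64.4] [1.36 0.44 1.34]
('plate_centre', 'top') 4 [12.24 -0.2  57.64] [0.34 0.91 1.1 ]
25.475 [ 9.7   1.13 65.74] [-7.82  1.06  0.6 ] [0.26 2.03 0.29] 10.780403651551412
```

View pics/p.png

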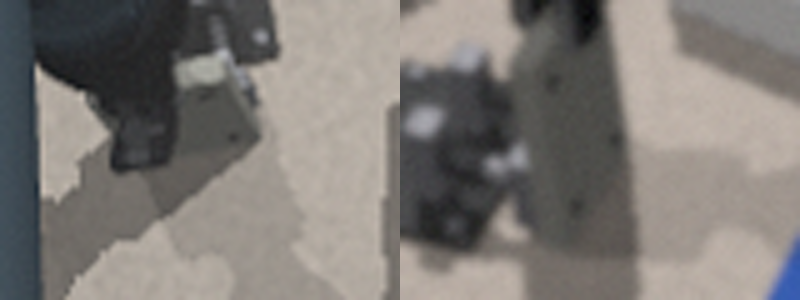

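The force is about 8 N, but the moment about z (0.29 Nm, so a 36 mm offset) says the plate bears on its +y edge only. Its foot also lags by about 0.05 rad. I'll trim yaw and then tilt in small steps, using the moment as the guide.

```bash
cat >> h.py <<'E'
ty=np.array([-hx[1],hx[0],0]); A=np.c_[hx,ty,-D]
def pose(x,dy,dt):
    # dy yaw deg, dt tilt rad (foot forward)
    q=quat(D+dt*hx, hz(yh+np.radians(dy)))
    return [float(v) for v in H+hx*x+ty*1.0+[0,0,66.]],q
def rep(tag=""):
    s=manip.sense(); f=np.array(s["contact_force"])@A; m=np.array(s["wrist_torque"])@A
    r=s["tool_rot"]; M=Rn.from_quat([r[1],r[2],r[3],r[0]]).as_matrix()
    print(tag,round(s["t"],2),"p",(np.array(s["tcp_pos"])-H)@A,"f",f,"m",m,"tilt",round(float(M[:,2]@hx),3),"yaw",round(float(np.degrees(np.arctan2(M[1,1],M[0,1])))-11.3,2)); return f,m
E
python3 - <<'E'
from h import *
np.set_printoptions(precision=2,suppress=True)
rep()
for dy in(1,2,3,4):
    p,q=pose(11.7,dy,0); manip.move_straight(p,velocity=20,ori=q); manip.hold(.15); f,m=rep(dy)
    if m[2]<.1: break
E
```

```text
25.48 p [ 9.7   1.13 65.74] f [-7.82  1.06  0.6 ] m [0.26 2.03 0.29] tilt -0.011 yaw 0.04
1 25.88 p [ 9.73  1.07 65.75] f [-8.88  0.68  1.66] m [0.18 2.05 0.27] tilt -0.003 yaw 1.02
2 26.27 p [ 9.83  1.07 65.78] f [-8.27  0.79  0.32] m [ 0.17  2.   -0.09] tilt -0.003 yaw 1.97
```

Run:
```python
from h import *
np.set_printoptions(precision=2,suppress=True)
for dt in(.015,.03,.045):
    p,q=pose(11.7-14*dt,1.7,dt); manip.move_straight(p,velocity=20,ori=q); manip.hold(.2); f,m=rep(dt); print("lever",-m[1]/f[0]*1000, "off",-m[2]/f[0]*1000)
R={}
for k in range(3):
  for c in("top","side"):
    manip.get_image(c)
    for n in("plate","plate_centre"):
        for r in manip.landmark_of(c,n):
            w=c2w(c,r["location"]); d=(w-H)@A
            if abs(d[0])<45 and abs(d[1])<40: R.setdefault((n,c),[]).append(d)
for k,v in sorted(R.items()): print(k,len(v),np.mean(v,0),np.std(v,0))
rep()
```

```text
0.015 26.73 p [ 9.52  1.04 65.7 ] f [-8.28  1.12  0.79] m [0.18 2.04 0.08] tilt 0.012 yaw 1.69
lever 246.07537415252608 off 9.099037488059025
0.03 27.18 p [ 9.26  1.04 65.65] f [-6.65  1.67 -0.67] m [0.21 2.03 0.1 ] tilt 0.027 yaw 1.69
lever 305.7087377727668 off 15.22092429079164
0.045 27.62 p [ 8.89  1.01 65.61] f [-8.17 -0.09  1.34] m [0.2  2.31 0.06] tilt 0.041 yaw 1.69
lever 282.8654961688601 off 7.779614316376869
('plate', 'side') 2 [9.55 0.31 0.93] [0.25 0.42 1.61]
('plate', 'top') 3 [9.89 0.47 5.23] [1.25 2.08 0.71]
('plate_centre', 'side') 3 [10.48  0.45 65.82] [0.44 0.56 0.74]
('plate_centre', 'top') 3 [10.41  0.44 56.42] [0.58 0.75 1.26]
 28.52 p [ 8.9   1.02 65.62] f [-7.72  0.64  0.63] m [0.2  2.29 0.09] tilt 0.041 yaw 1.69
```

Run:
```python
from h import *
np.set_printoptions(precision=2,suppress=True)
F=[]
for k in range(30):
    manip.hold(.1); s=manip.sense(); F.append(np.r_[np.array(s["contact_force"])@A,np.array(s["wrist_torque"])@A])
F=np.array(F); print(F.mean(0),F.std(0)); rep()
if 6.8<-F[:,0].mean()<9.2: print(manip.finish_job())
```

```text
[-7.58  0.62  0.56  0.18  2.3   0.08] [0.39 0.44 0.45 0.03 0.03 0.03]
 31.52 p [ 8.91  1.   65.61] f [-7.35  1.2   0.95] m [0.15 2.34 0.07] tilt 0.041 yaw 1.69
the job is handed in; nothing more can be done
None
```

The plate is standing upright on the bench, pressed flat against the backing at a mean 7.6 N (about 15–16 mm of travel, worked out from the force), held steady for 3 s; I handed the job in at 31.5 s with the grip still on, and no verdict came back.

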